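# Load the dish carrier under the reader's leaf springs and start the reading

### The job

Load the dish reader: with your fingertips press the blue dish carrier's thumb pad down hard against the sprung bed, keep it pressed while you slide the carrier to the right under the two brass leaf springs and into the reading head until it meets the end stop, then let go so that the springs hold it there. Then press the green start key on top of the head fully down and release it. Nothing is to be picked up: do not lift or tip the carrier, and leave the other things on the bench where they are.

Things in the scene. Friction and masses are not known exactly. Their poses are not given: they have to be found in the camera images.
- reader: White and grey dish reader fixed on the bench, 124 x 316 x 93 mm (x, y, z), front along its own -x; origin on the bench under the channel's centre line. Left: open loading bay (own y -0.047 to +0.173), a sprung bed between aluminium rails 93.6 mm apart, tops 37 mm above the bench. Right: reading head (own y -0.134 to -0.049, top at z 0.093; the black strip in its mouth is clear of the carrier).
- spring_noses (a point): Point midway between the upturned noses of the two brass leaf springs (reader's own x 0, y -0.0075, z 0.033), which reach from the mouth toward the bay over the carrier's long edges (x +-0.041, 9 mm wide). Noses block a raised carrier: the bed must be over 6 mm down (10 is best) to pass. The springs yield upward only, lowest at y -0.022, z 0.0265; they drag the carrier with 2 to 5 N.
- end_stop (a point): Centre of the end stop's face inside the head (reader's own x 0, y -0.120, z 0.028); the carrier's leading edge meets it. The carrier slides along the reader's own -y.
- bed (a joint): Downward travel of the sprung bed that carries the carrier: 0 raised (top 28 mm above the bench), 0.010 m fully down (top 18 mm, solid stop). Lowering it takes about 4 to 6 N to start and 14 to 16 N at the bottom. Its white strips are slippery (friction about 0.15).
- carrier: Loose blue dish carrier on the bed, plate 90 x 150 x 10 mm (x, y, z), about 0.24 kg, axes parallel to the reader's; origin at the centre of its underside. A petri dish is fixed in its leading (-y) half, top 18 mm above the underside; the thumb pad is on its trailing half. It starts in the bay with its origin at the reader's own y 0.073 to 0.092; home is own y -0.045.
- thumb_pad (a point): Centre of the top of the black rubber thumb pad, 48 mm (x) by 36 mm (y), at the carrier's own y +0.055, 20 mm above its underside. Before its leading end, at y 0.030 to 0.037, a blue ridge stands 8 mm above the pad, which a fingertip on the pad can push. With the carrier home the pad centre is at the reader's own y +0.010, 59 mm before the head.
- carrier_nose (a point): Middle of the top of the carrier's leading edge (own y -0.075, 10 mm above its underside).
- start_key (a joint): Travel of the green start key on top of the head, 0 up, 0.005 m fully down, needs about 4 N, springs back.
- start_key_top (a point): Centre of the top of the green start key, 20 mm across in a grey collar 36 mm across (collar top 9 mm lower), 114 mm above the bench; it goes straight down.
- printer_side (a point): Point on the upper right-hand edge of the white desk printer, which stands fixed to the left of the work: 399 x 390 mm (x, y) with its paper tray toward the robot, 200 mm high. Pass over or in front of it.
- spare_dish: Bystander: lidded petri dish, 62 mm across and 12 mm high, loose on the bench near its front edge, to the right; origin under its centre.
- marker: Bystander: red and white marker, 135 mm long, lying loose along the bench's front edge; origin under its middle.
- white_jar: Bystander: white lidded sample jar, 70 mm wide, 103 mm high, behind the reader; origin under its centre.
- amber_bottle: Bystander: amber bottle with a black cap, 45 mm wide, 92 mm high, behind the reader; origin under its centre.
- dropper_bottle: Bystander: small amber dropper bottle, 31 mm wide, 70 mm high, behind the reader; origin under its centre.
Things that resemble listed ones, but are neither listed nor needed, are in the scene too. There is more than one size of the carrier; the job needs the larger.

How it is judged:
On the way, in this order (a step that is already met when the one before it is completed fails the run):
1. the fingers press the carrier and the sprung bed down while the carrier is still in the loading bay, before the springs (value of joint bed above 0.005 m and y of carrier in the frame of reader above 0.045 m and contact force between the fingers and carrier above 3 N), for 0.1 s.
2. the carrier has gone under the leaf springs to the end stop, still held down (y of carrier in the frame of reader below -0.041 m and value of joint bed above 0.006 m), for 0.1 s.
3. with the carrier home, the start key is pressed down (all of step 2 and value of joint start_key above 0.0035 m), for 0.05 s.
At the end, for the whole second after the job is handed in: The carrier is at rest in the head with its leading edge within 4 mm of the end stop, flat within 0.05 rad and held down by the leaf springs (bed still more than 6 mm down with nothing touching it), and the start key has sprung back up (less than 1.5 mm down) (all of step 2 and angle between carrier's own z axis and vertical below 0.05 rad and linear speed of carrier below 0.01 m/s and value of joint start_key below 0.0015 m).
It fails at once if the carrier is lifted more than 7 mm off the raised bed (z of carrier in the frame of reader above 0.035 m).
It fails at once if the carrier is tipped more than 0.2 rad (angle between carrier's own z axis and vertical above 0.2 rad).
It fails at once if one of the bystanders (spare dish, marker, white jar, amber bottle, dropper bottle) is moved more than 30 mm (distance of any of spare_dish, marker, white_jar, amber_bottle, dropper_bottle from where it was at the start of the episode above 0.03 m).
It also fails if it takes over 48 s, if anything falls off the work surface, if the arm or the gripper's body presses on something with over 40 N, if the wrist force passes 120 N, or if a joint passes its speed limit or range.

### The arm

A 6-joint arm with a two-finger parallel gripper is mounted at the origin on a cart in front of the work surface, level with it; the furniture and walls round the work are solid. World frame = base frame: x ahead of the robot, y to its left, z up, the work surface at z = 0. Lengths are in m, angles in rad, forces in N, time in s.
With the tool pointing down it reaches from about 0.3 to 0.875 m from the base axis. Payload 6.4 kg.
Tool frame: the origin (TCP) lies midway between the tips of the shut fingers; the grasp point (between the pads) lies 19 mm behind it; z points along the fingers, y is the line along which they close (so a half turn about z gives the same grasp; the last joint's range is limited). The gripper opens to 85 mm and grips with 20 to 120 N. Pads are 22 mm wide; open, the fingers measure 114 mm over their backs; the gripper's body (76 mm by 85 mm) begins 54 mm behind the grasp point. The pads swing forward as they close: fully open they stand 13 mm farther back than shut.
Start: joints at [-1.31, 0.181, 1.607, -0, 1.354, -0.206], TCP at [0.259, -0.513, 0.231] pointing down, gripper open.
Joint ranges: [-2.99, 2.99], [-0.89, 2.07], [0.3, 2.58], [-1.14, 4.28], [0, 2.63], [-3.12, 3.12]. Speed limits (rad/s): [2.57, 2.57, 3.01, 3.14, 3.14, 3.14].

### API

Orientations are given as a unit quaternion [w, x, y, z].
In Python, from bench import sensors, vision, ctrl gives the robot as it stands.
- The arm moves only by the tool carry_out, never from a script. Its argument "deltas" is text: rows parted by semicolons, each of 7 numbers parted by spaces: the shift along the tool's x, y, z in mm, then the turn, a rotation vector about the tool's x, y, z in rad, then the closure, from 0 (fully open) to 1 (shut). In form: tx ty tz ax ay az claw; .... A call has 1 to 12 rows; each row is the pose to reach, as a shift and turn from the pose commanded when the call began, along the tool's axes at that moment; what a row does not reach only later rows make up. A row lasts 1/8 s, in which the tool goes at most 62.5 mm and 10.7 degrees, less where a joint would pass 70% of its speed; a pose out of reach is approached as far as the arm can. A call with a gripper value outside its range is refused whole. The fingers move at their own pace and stop on an object; the grip force is fixed at half the most. Time passes only in rows, so rows that repeat a pose let the fingers close. It gives the time, the measured TCP pose, the force, the opening and the grip force at its end, in the units of the state.
- sensors.get_obs(): the state, without advancing time (a new reading comes with each control period).
- vision.camera(name): name is "scene" or "top" or "wrist"; returns the picture (480x640x3 uint8, blue, green, red); there is no depth.
- vision.camera_model(name): a dict with "K" (3x3 intrinsics, pixels), "extrinsics" (4x4, takes a point from world to camera coordinates); the wrist camera has in their place "hand_eye" (4x4, takes a point from camera to tool coordinates, whose origin is the TCP and whose axes are the flange's). Camera axes: x right, y down, z forward; pixel columns grow to the right and rows downward; lengths in m; the calibration is good to about 2 mm. A picture is of the moment at which its call begins: read the wrist's pose just before it. camera_model takes no time and is no camera call.
- ctrl.hand_in(): hands the job in; it is judged then, once.
The state is a dict: "time_s": time; "q": joint angles; "dq": joint speeds; "joint_efforts": joint torques, N m; "eef_pos": TCP position; "eef_rot": TCP orientation; "wrist_force": force on the tool from outside, world axes, zero at the start; "torque": the same for the moment, N m; "opening": opening from 0.0 (shut) to 1.0 (fully open); "grasp_force": force on a finger pad.
Only numpy, scipy, OpenCV 4.12 (cv2) and the standard library are available. Lean on these libraries where they do the work, as an engineer would, in place of code of your own. Each camera call takes 0.05 s, during which the arm holds its last target. There are 200 camera calls.

## Working session

There is one attempt and no reset: what is moved stays moved. The work goes in short steps, Python scripts to look and compute and a tool call to move; the robot and the scene stay as the last step left them, time stands still between calls to the robot, and variables do not carry over. Pictures are saved under pics/ and viewed, at most 10 in all, crops included, and the job is handed in when it is done.

Besides the shell and the picture viewer there is one more tool, called after "Emit:" in YAML: its name, and indented under it one key for each argument. carry_out: Moves the arm, as the interface text tells. Its arguments: {"type":"object","properties":{"deltas":{"type":"string"}},"required":["deltas"]}

```bash
ls; mkdir -p pics; python3 - <<'E'
from bench import sensors, vision
import cv2,numpy as np
o=sensors.get_obs();print({k:np.round(v,4).tolist() for k,v in o.items()})
for n in("scene","top"):
    cv2.imwrite(f"pics/{n}0.png",vision.camera(n));m=vision.camera_model(n);print(n,np.round(m["K"],1).tolist(),np.round(m["extrinsics"],4).tolist())
print(np.round(vision.camera_model("wrist")["hand_eye"],4).tolist())
E
```

```text
pics
{'time_s': 0.0, 'q': [-1.3103, 0.1816, 1.608, 0.0, 1.3538, -0.2063], 'dq': [0.0008, -0.0011, 0.0017, -0.0006, 0.0001, -0.0005], 'joint_efforts': [0.0002, -44.4864, -35.134, -0.0002, 0.0093, 0.0], 'eef_pos': [0.2587, -0.5129, 0.2304], 'eef_rot': [-0.0009, 0.9729, 0.2313, -0.0], 'wrist_force': [0.0408, -0.3922, 0.1049], 'torque': [-0.0029, 0.031, 0.0423], 'grasp_force': 0.0, 'opening': 1.0015}
scene [[482.1, 0.0, 321.9], [0.0, 482.1, 237.9], [0.0, 0.0, 1.0]] [[-0.6855, -0.7279, 0.0128, 0.4514], [-0.4657, 0.425, -0.7762, 0.3318], [0.5596, -0.538, -0.6304, 0.8097], [0.0, 0.0, 0.0, 1.0]]
top [[565.6, 0.0, 324.4], [0.0, 565.6, 233.0], [0.0, 0.0, 1.0]] [[0.0043, -0.9998, -0.0192, 0.1177], [-0.9913, -0.0017, -0.1316, 0.5897], [0.1315, 0.0196, -0.9911, 1.4984], [0.0, 0.0, 0.0, 1.0]]
[[-0.0001, -0.9621, -0.2726, 0.0691], [1.0, 0.0001, -0.0007, 0.0004], [0.0007, -0.2726, 0.9621, -0.1408], [0.0, 0.0, 0.0, 1.0]]
```

View pics/scene0.png

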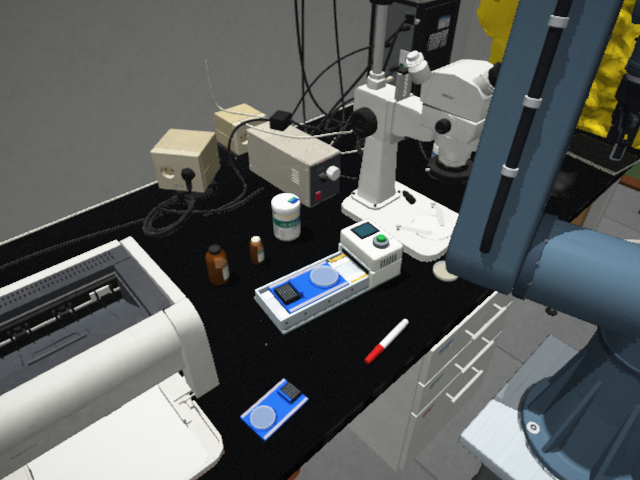

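View pics/top0.png

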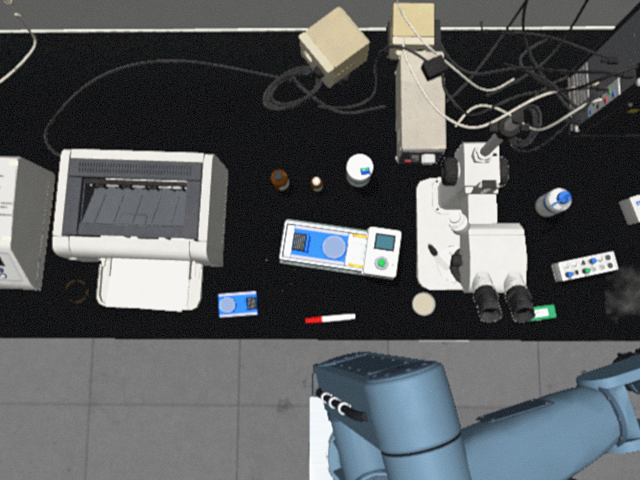

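The scene shows the blue carrier in the reader bay, with its pad at scene (288,292) and top (299,242). A second, smaller carrier lies on the open bench at scene (275,408) and top (238,304). The one in the reader fits: it sits on the bed between the rails and is the larger. The green key is at top (381,263). I'll measure these now and check them in one crop.

```bash
cat > h.py <<'E'
import cv2,numpy as np
from bench import sensors,vision
from scipy.spatial.transform import Rotation as R
def cam(n):
    m=vision.camera_model(n)
    if n=="wrist":
        o=sensors.get_obs();T=np.eye(4);w,x,y,z=o["eef_rot"];T[:3,:3]=R.from_quat([x,y,z,w]).as_matrix();T[:3,3]=o["eef_pos"]
        return vision.camera(n),m["K"],np.linalg.inv(T@m["hand_eye"])
    return vision.camera(n),m["K"],np.array(m["extrinsics"])
def ray(uv,K,E,z):
    d=E[:3,:3].T@np.linalg.inv(K)@np.r_[uv,1.];c=-E[:3,:3].T@E[:3,3]
    return c+d*(z-c[2])/d[2]
def proj(p,K,E):
    q=K@(E[:3,:3]@p+E[:3,3]);return q[:2]/q[2]
def blobs(im,lo,hi,amin=30):
    m=cv2.inRange(cv2.cvtColor(im,cv2.COLOR_BGR2HSV),lo,hi)
    cs,_=cv2.findContours(m,cv2.RETR_EXTERNAL,cv2.CHAIN_APPROX_NONE)
    return [c for c in sorted(cs,key=cv2.contourArea)[::-1] if cv2.contourArea(c)>amin]
E
python3 - <<'E'
from h import *
for n in("top","scene"):
    im,K,E=cam(n)
    for c in blobs(im,(100,130,80),(125,255,255)):
        r=cv2.minAreaRect(c);b=cv2.boxPoints(r);w=[ray(p,K,E,.038) for p in b]
        print(n,"blue",np.round(r[0]),np.round(np.array(w)[:,:2],4).tolist(),np.round([np.linalg.norm(w[0]-w[1]),np.linalg.norm(w[1]-w[2])],3))
    for c in blobs(im,(50,120,60),(85,255,255),10):
        (u,v),s,_=cv2.minAreaRect(c);print(n,"green",round(u),round(v),np.round(s),np.round(ray((u,v),K,E,.114),4))
    if n=="top":cv2.imwrite("pics/crop1.png",cv2.resize(im[205:325,205:415],None,fx=3.8,fy=3.8,interpolation=cv2.INTER_CUBIC))
E
```

```text
top blue [319. 245.] [[0.5337, 0.2104], [0.6029, 0.2011], [0.5816, 0.0554], [0.5128, 0.0655]] [0.07  0.147]
top blue [242. 304.] [[0.4197, 0.3811], [0.4247, 0.3005], [0.3732, 0.2964], [0.3682, 0.3767]] [0.081 0.052]
top blue [561. 198.] [[0.6892, -0.4923], [0.7112, -0.547], [0.6835, -0.5564], [0.6615, -0.5018]] [0.059 0.029]
top blue [222. 305.] [[0.418, 0.408], [0.4193, 0.3863], [0.3712, 0.3823], [0.3699, 0.4039]] [0.022 0.048]
top green 542 312 [15. 27.] [ 0.3792 -0.433   0.114 ]
top green 381 262 [6. 6.] [ 0.5049 -0.0277  0.114 ]
top green 586 270 [3. 5.] [ 0.4846 -0.5492  0.114 ]
scene blue [306. 284.] [[0.6107, 0.2046], [0.6065, 0.0287], [0.5132, 0.0681], [0.5245, 0.2302]] [0.176 0.101]
scene blue [274. 408.] [[0.4076, 0.4228], [0.4212, 0.3145], [0.3542, 0.3171], [0.3462, 0.4206]] [0.109 0.067]
scene green 380 238 [6. 7.] [ 0.5015 -0.0221  0.114 ]
scene green 284 223 [20.  7.] [0.6815 0.0961 0.114 ]
```

View pics/crop1.png

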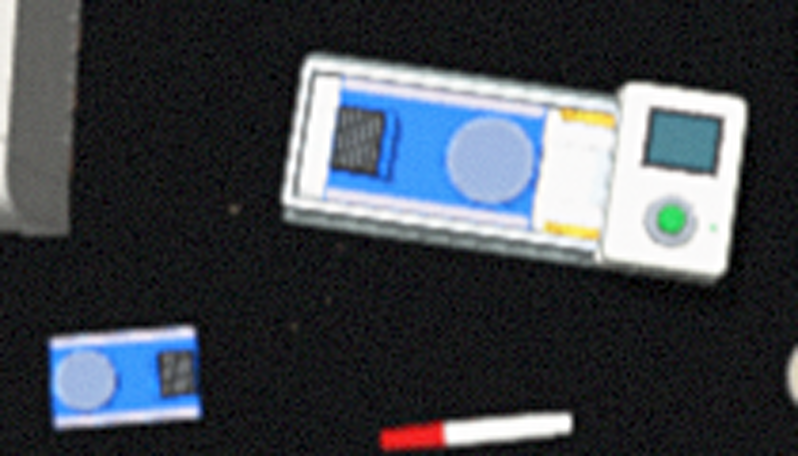

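The crop confirms it. The larger carrier is in the bay with its pad at top px (299,242), the key is at (381,262), and the small carrier lies loose on the bench. Next I'll work out the approach path and check clearance to the printer and microscope.

```bash
cat >> h.py <<'E'
def plan(wps,yaw):
    """print tool deltas for world waypoints (x,y,z), yaw of tool x for tool pointing down"""
    o=sensors.get_obs();w,x,y,z=o["eef_rot"];A=R.from_quat([x,y,z,w])
    G=R.from_matrix(np.array([[np.cos(yaw),np.sin(yaw),0],[np.sin(yaw),-np.cos(yaw),0],[0,0,-1]]).T)
    print("rot",np.round((A.inv()*G).as_rotvec(),3))
    for p in wps:print(p,np.round(A.inv().apply(np.array(p)-o["eef_pos"])*1e3,1))
E
python3 - <<'E'
from h import *
im,K,E=cam("top")
print("printer",[np.round(ray(p,K,E,.2)[:2],3) for p in((227,155),(222,262),(202,305))])
print("eyepieces",[np.round(ray(p,K,E,z)[:2],3) for p in((480,322),(532,318),(470,230)) for z in(.25,.4)])
plan([(.31,-.36,.25),(.39,-.16,.25),(.45,.05,.25),(.55,.17,.25),(.56,.185,.17)],1.427)
E
```

```text
printer [array([0.764, 0.359]), array([0.497, 0.364]), array([0.393, 0.41 ])]
eyepieces [array([ 0.357, -0.241]), array([ 0.36 , -0.204]), array([ 0.367, -0.36 ]), array([ 0.369, -0.309]), array([ 0.569, -0.225]), array([ 0.548, -0.189])]
rot [-0.001 -0.001 -0.96 ]
(0.31, -0.36, 0.25) [ 114.8 -113.8  -19. ]
(0.39, -0.16, 0.25) [ 276.2 -256.4  -18.9]
(0.45, 0.05, 0.25) [ 424.3 -416.9  -18.7]
(0.55, 0.17, 0.25) [ 567.6 -479.1  -18.7]
(0.56, 0.185, 0.17) [ 583.3 -487.9   61.3]
```

Emit:
carry_out:
  deltas: "2 -58 -10 0 0 -0.16 1; 16 -118 -19 0 0 -0.32 1; 50 -163 -19 0 0 -0.48 1; 83 -208 -19 0 0 -0.64 1; 121 -250 -19 0 0 -0.8 1; 166 -283 -19 0 0 -0.96 1; 216 -315 -19 0 0 -0.96 1; 269 -343 -19 0 0 -0.96 1; 323 -372 -19 0 0 -0.96 1; 381 -399 -19 0 0 -0.96 1; 437 -421 -19 0 0 -0.96 1; 493 -443 -19 0 0 -0.96 1"

```text
time_s: 1.75
eef_pos: [0.5008, 0.1061, 0.2504]
eef_rot: [0.0, 0.756, 0.655, 0.0]
wrist_force: [1.1, -0.9, 1.4]
opening: 0.002
grasp_force: 0.0
```

Emit:
carry_out:
  deltas: "45 26 50 0 0 0 1; 89 52 100 0 0 0 1; 89 52 100 0 0 0 1"

```text
time_s: 2.12
eef_pos: [0.5625, 0.1864, 0.1459]
eef_rot: [-0.002, 0.755, 0.655, -0.002]
wrist_force: [-0.2, -0.3, 0.9]
opening: 0.001
grasp_force: 0.0
```

```bash
python3 - <<'E'
from h import *
im,K,E=cam("wrist");cv2.imwrite("pics/w1.png",im);np.savez("w1.npz",im=im,K=K,E=E);print(sensors.get_obs()["eef_pos"])
E
```

```text
[0.56277186 0.18660077 0.14561284]
```

View pics/w1.png

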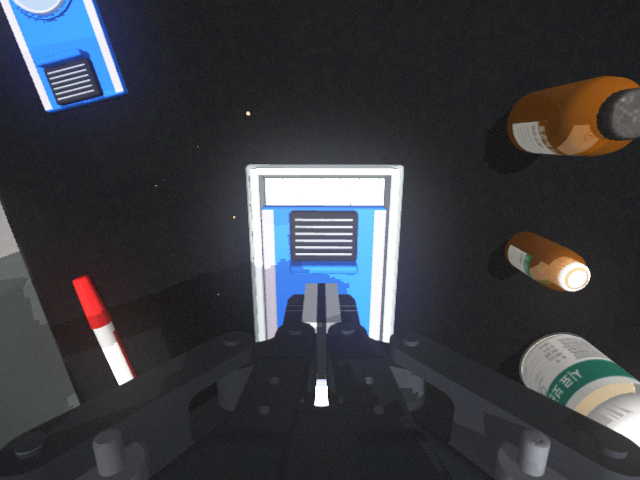

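The wrist view shows the pad at about u 290–357, v 211–261. The ridge is just beyond it at v≈267, the carrier's trailing edge is at v≈207, and the rails are parallel to the image columns, so the yaw is right. The fingertips are at (321,285).

```bash
python3 - <<'E'
from h import *
d=np.load("w1.npz");im,K,E=d["im"],d["K"],d["E"]
for z in(.048,):
  for p in((290,211),(357,211),(357,261),(290,261),(323.5,236)):print(p,np.round(ray(p,K,E,z),4))
for p in((264,207),(386,207)):print("carrier edge",np.round(ray(p,K,E,.038),4))
for p in((250,170),(403,170),(266,330),(392,330)):print("rail",np.round(ray(p,K,E,.037),4))
print("tip px",proj(sensors.get_obs()["eef_pos"],K,E))
plan([tuple(ray((323.5,236),K,E,.048))],1.427)
E
```

```text
(290, 211) [0.5441 0.2108 0.048 ]
(357, 211) [0.5895 0.2043 0.048 ]
(357, 261) [0.5854 0.1684 0.048 ]
(290, 261) [0.5381 0.175  0.048 ]
(323.5, 236) [0.5643 0.19   0.048 ]
carrier edge [0.525  0.2144 0.038 ]
carrier edge [0.6109 0.2022 0.038 ]
rail [0.5199 0.2413 0.037 ]
rail [0.6251 0.2263 0.037 ]
rail [0.5081 0.117  0.037 ]
rail [0.6067 0.1033 0.037 ]
tip px [321.132812   302.79323125]
rot [-0.006  0.001  0.002]
(np.float64(0.5643161262971406), np.float64(0.18998744347416874), np.float64(0.04799999999999999)) [ 3.7  1.6 97.6]
```

Emit:
carry_out:
  deltas: "1 2 45 0 0 0 1; 1 2 85 0 0 0 1; 1 2 95 0 0 0 1; 1 2 100 0 0 0 1; 1 2 104 0 0 0 1; 1 2 107 0 0 0 1; 1 2 107 0 0 0 1"

```text
time_s: 3.05
eef_pos: [0.5675, 0.1854, 0.0454]
eef_rot: [0.001, 0.756, 0.654, 0.001]
wrist_force: [-2.4, -0.6, 6.8]
opening: 0.0
grasp_force: 3.6
```

Emit:
carry_out:
  deltas: "0 0 4 0 0 0 1; 0 0 8 0 0 0 1; 0 0 10 0 0 0 1; 0 0 10 0 0 0 1"

```text
time_s: 3.55
eef_pos: [0.569, 0.1855, 0.0378]
eef_rot: [0.002, 0.756, 0.654, 0.002]
wrist_force: [-4.9, -1.3, 19.7]
opening: -0.001
grasp_force: 9.5
```

Emit:
carry_out:
  deltas: "0 -1 1 0 0 0 1; -5 -2 1 0 0 0 1; -13 -2 1 0 0 0 1; -22 -2 1 0 0 0 1; -31 -2 1 0 0 0 1; -40 -2 1 0 0 0 1; -48 -2 1 0 0 0 1; -56 -2 1 0 0 0 1; -60 -2 1 0 0 0 1; -60 -2 1 0 0 0 1"

```text
time_s: 4.8
eef_pos: [0.561, 0.128, 0.0379]
eef_rot: [0.003, 0.756, 0.654, 0.006]
wrist_force: [0.7, 7.6, 19.6]
opening: 0.002
grasp_force: 11.5
```

Emit:
carry_out:
  deltas: "-6 0 0 0 0 0 1; -13 0 0 0 0 0 1; -21 0 0 0 0 0 1; -29 0 0 0 0 0 1; -37 0 0 0 0 0 1; -44 0 0 0 0 0 1; -48 0 0 0 0 0 1; -50 0 0 0 0 0 1; -50 0 0 0 0 0 1"

```text
time_s: 5.92
eef_pos: [0.554, 0.0784, 0.0379]
eef_rot: [0.003, 0.756, 0.654, 0.006]
wrist_force: [1.4, 8.3, 20.6]
opening: 0.003
grasp_force: 12.5
```

```bash
python3 - <<'E'
from h import *
im,K,E=cam("wrist");cv2.imwrite("pics/w2.png",im);np.savez("w2.npz",im=im,K=K,E=E)
E
```

```text
(no output)
```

View pics/w2.png

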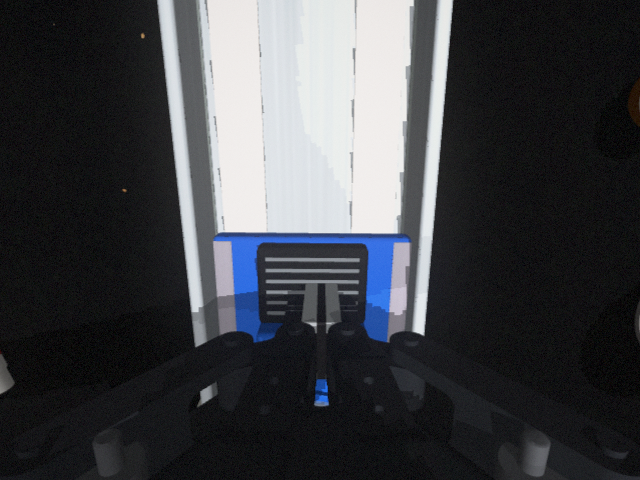

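The carrier has come along under the fingertips: its trailing edge is at v≈237 and the pad at u 258–367, v 243–322. I'll push on to the stop.

Emit:
carry_out:
  deltas: "-3 0 0 0 0 0 1; -6 0 0 0 0 0 1; -9 0 0 0 0 0 1; -9 0 0 0 0 0 1"

```text
time_s: 6.48
eef_pos: [0.5528, 0.0694, 0.038]
eef_rot: [0.003, 0.756, 0.654, 0.005]
wrist_force: [0.6, 8.9, 20.9]
opening: 0.004
grasp_force: 12.7
```

Emit:
carry_out:
  deltas: "-2 0 0 0 0 0 1; -4 0 0 0 0 0 1; -6 0 0 0 0 0 1; -6 0 0 0 0 0 1"

```text
time_s: 6.98
eef_pos: [0.5519, 0.0635, 0.0379]
eef_rot: [0.003, 0.756, 0.654, 0.005]
wrist_force: [1.0, 9.2, 21.3]
opening: -0.001
grasp_force: 12.8
```

Emit:
carry_out:
  deltas: "-2 0 0 0 0 0 1; -4 0 0 0 0 0 1; -6 0 0 0 0 0 1; -6 0 0 0 0 0 1"

```text
time_s: 7.48
eef_pos: [0.5514, 0.061, 0.038]
eef_rot: [0.002, 0.756, 0.654, 0.008]
wrist_force: [4.3, 25.8, 19.6]
opening: 0.003
grasp_force: 18.4
```

```bash
python3 - <<'E'
from h import *
im,K,E=cam("wrist");d=np.load("w2.npz")
for a,k,e in((d["im"],d["K"],d["E"]),(im,K,E)):
    c=blobs(a,(105,150,60),(125,255,255),300)
    v=min(x[:,0,1].min() for x in c); print(v, np.round(ray((315,v),k,e,.028),4), np.round((e[:3,:3].T@-e[:3,3]),4))
E
```

```text
234 [0.5558 0.1072 0.028 ] [0.5624 0.1461 0.179 ]
233 [0.5533 0.0903 0.028 ] [0.5596 0.1279 0.1794]
```

The lateral force jumped to 26 N and the carrier stopped, so it is at the end stop. I'll ease the side load, then lift straight up.

Emit:
carry_out:
  deltas: "2 0 0 0 0 0 1; 2 0 -4 0 0 0 1; 2 0 -10 0 0 0 1; 2 0 -20 0 0 0 1; 3 0 -50 0 0 0 1; 3 0 -90 0 0 0 1; 3 0 -130 0 0 0 1; 3 0 -130 0 0 0 1"

```text
time_s: 8.52
eef_pos: [0.5489, 0.0583, 0.1674]
eef_rot: [0.004, 0.756, 0.654, 0.003]
wrist_force: [-0.4, 0.3, -0.1]
opening: -0.001
grasp_force: 0.0
```

```bash
python3 - <<'E'
from h import *
im,K,E=cam("wrist");cv2.imwrite("pics/w3.png",im);np.savez("w3.npz",im=im,K=K,E=E)
t,Kt,Et=cam("top")
for c in blobs(t,(50,120,60),(85,255,255),10):
    (u,v),s,_=cv2.minAreaRect(c);print("green",round(u),round(v),np.round(ray((u,v),Kt,Et,.114),4))
cv2.imwrite("pics/top3.png",cv2.resize(t[195:295,265:425],None,fx=5,fy=5,interpolation=cv2.INTER_CUBIC))
E
```

```text
green 542 312 [ 0.3791 -0.4331  0.114 ]
green 586 270 [ 0.4846 -0.5492  0.114 ]
```

View pics/w3.png

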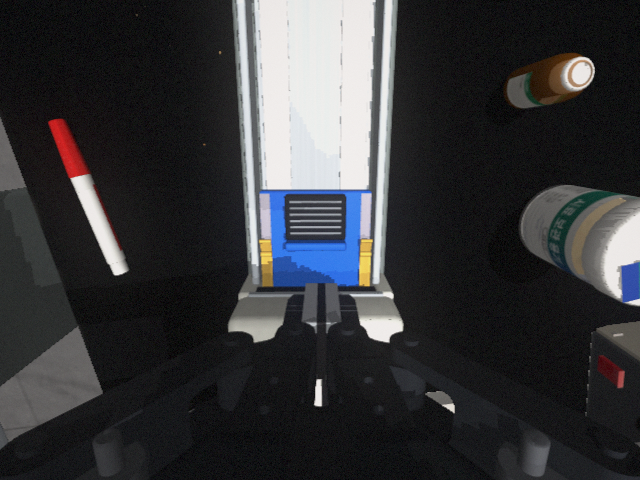

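The carrier is home: both brass springs lie over its edges (yellow at (265,262) and (366,258)), and the pad is at (316,218). Next is the key.

Emit:
carry_out:
  deltas: "-10 0 -40 0 0 0 1; -50 -16 -58 0 0 0 1; -90 -32 -58 0 0 0 1; -90 -32 -58 0 0 0 1; -90 -32 -58 0 0 0 1"

```text
time_s: 9.25
eef_pos: [0.5008, -0.0254, 0.2194]
eef_rot: [-0.001, 0.756, 0.654, -0.0]
wrist_force: [-0.1, -0.3, -0.1]
opening: -0.004
grasp_force: 0.0
```

```bash
python3 - <<'E'
from h import *
d=np.load("w3.npz");c=d["im"],d["K"],d["E"]
print("pad",np.round(ray((316,218),c[1],c[2],.038),4))
im,K,E=cam("wrist");cv2.imwrite("pics/w4.png",im)
for c in blobs(im,(50,120,60),(85,255,255),60):
    (u,v),s,_=cv2.minAreaRect(c);p=ray((u,v),K,E,.114);print("green",u,v,s,np.round(p,4));plan([tuple(p)],1.427)
E
```

```text
pad [0.5477 0.0686 0.038 ]
green 324.5000305175781 240.00003051757812 (24.738632202148438, 24.4960994720459) [ 0.5031 -0.0267  0.114 ]
rot [-0.001 -0.001 -0.   ]
(np.float64(0.5030894365065347), np.float64(-0.026733187225932487), np.float64(0.11399999999999999)) [ -1.5   2.5 105.5]
```

View pics/w4.png

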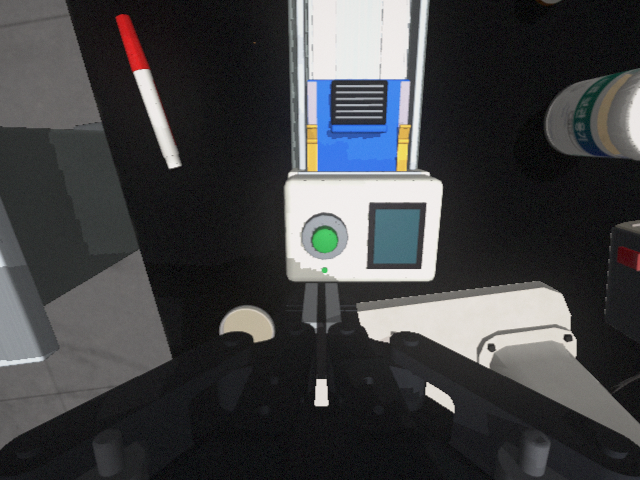

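The key is at px (324,240), and the tip needs to go 105 mm down to touch it. The carrier still lies home under the springs.

Emit:
carry_out:
  deltas: "-1 2 50 0 0 0 1; -1 2 90 0 0 0 1; -1 2 102 0 0 0 1; -1 2 108 0 0 0 1; -1 2 112 0 0 0 1; -1 2 113 0 0 0 1; -1 2 113 0 0 0 1"

```text
time_s: 10.18
eef_pos: [0.504, -0.0268, 0.109]
eef_rot: [0.001, 0.756, 0.654, 0.001]
wrist_force: [-1.7, 2.3, 5.0]
opening: -0.001
grasp_force: 2.7
```

Emit:
carry_out:
  deltas: "0 0 1.5 0 0 0 1; 0 0 1.5 0 0 0 1; 0 0 1.5 0 0 0 1"

```text
time_s: 10.55
eef_pos: [0.5041, -0.0267, 0.1088]
eef_rot: [0.001, 0.756, 0.655, 0.001]
wrist_force: [-6.4, 3.5, 16.4]
opening: -0.001
grasp_force: 8.1
```

The key is against its solid stop: 5 mm down at 16 N. I'll lift off, move back over the bay and check the carrier.

Emit:
carry_out:
  deltas: "0 0 -10 0 0 0 1; 0 0 -50 0 0 0 1; 0 0 -100 0 0 0 1; 0 0 -110 0 0 0 1; 0 0 -110 0 0 0 1"

```text
time_s: 11.18
eef_pos: [0.5037, -0.0271, 0.217]
eef_rot: [0.001, 0.756, 0.654, 0.001]
wrist_force: [-0.7, 0.0, -1.3]
opening: 0.002
grasp_force: 0.0
```

```bash
python3 - <<'E'
from h import *
im,K,E=cam("wrist");cv2.imwrite("pics/w5.png",im)
for c in blobs(im,(50,120,60),(85,255,255),60):
    (u,v),s,_=cv2.minAreaRect(c);print("green",u,v,s,np.round(ray((u,v),K,E,.114),4))
c=max(blobs(im[:200],(105,150,60),(125,255,255),300),key=cv2.contourArea);v=c[:,0,1].min();print("trailing edge",ray((358,v),K,E,.028))
E
```

```text
green 319.5 238.5 (25.0, 25.0) [ 0.5031 -0.0263  0.114 ]
trailing edge [0.55295966 0.08735273 0.028     ]
```

View pics/w5.png

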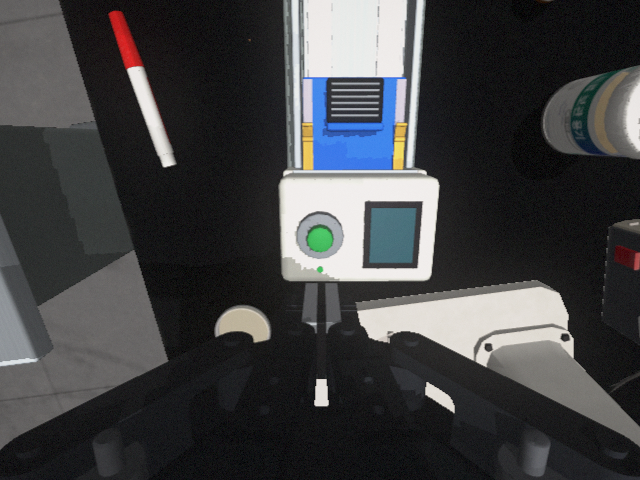

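The key is up again and the carrier is still home under the springs, with its trailing edge unchanged within measuring error and the bystanders untouched. Handing in.

```bash
python3 -c "
from bench import ctrl
print(ctrl.hand_in())"
```

```text
the job is handed in; nothing more can be done
None
```

I pressed the carrier down, slid it under the springs to the end stop and let go, then pressed and released the start key; the job is handed in at about 11 s of the 48 s, and the hand-in returned no verdict.

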